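Load the little kiln through its swivel cover

TASK

Swing the kiln's flat round cover sideways about its pivot screw until the loading port is completely clear. Then take the oblong clay dish from the bench, turn it to match the dark oblong setter tray inside the kiln, and nest it gently, right side up, right down onto the setter's floor. Leave the cover swung open, and leave the bowl, the vase and the wooden tool alone.

Things in the scene. Friction and masses are not known exactly. Their poses are not given: they have to be found in the camera images.
- cover (a joint): Hinge of the flat steel cover, a disc of 152 mm diameter and 6 mm thick, which swivels level on the kiln's top about one vertical pivot screw. The disc's centre is 105 mm from the screw. 0 rad = disc centred over the port; the value grows as the cover swings clockwise seen from above, up to a stop at 2.0. It starts between 0 and 0.35. From about 1.57 rad on the disc is wholly clear of the port. It turns against light friction (1 to 2 N at the knob) and stays where it is left.
- cover_knob (a point): Centre of the top face of the cover's upright white ceramic knob, a plain cylinder of 22 mm diameter standing on the cover 145 mm from the pivot screw, on the far side of the disc's centre from it. The knob's top is 44 mm above the cover's upper face; the lowest 4 mm are a wider steel washer (28 mm).
- pivot (a point): The pivot screw's axis at the height of the cover's upper face (207 mm above the bench); the screw's head, 20 mm across, rises 8 mm above it. The cover's turning axis is vertical through this point.
- port (a point): Centre of the round loading port, 144 mm in diameter, at the level of the kiln's flat top (200 mm above the bench). Its x axis points horizontally towards the pivot screw, z up. The port is a well 60 mm deep with straight walls and a flat floor.
- kiln: Small square test kiln fixed to the bench, 300 by 300 mm, 200 mm high, steel jacket with pale firebrick top; a grey control box (150 mm wide, up to 140 mm high) projects 45 mm from its +x face. Origin at the centre of its underside, straight below the port's centre; x axis horizontally from the port's centre towards the pivot screw, z up.
- setter: Dark oblong setter tray with half-round ends, loose (about 0.45 kg), standing upright on the floor of the kiln's well at any turn. Origin at the centre of its underside, x along its length, z up. Floor 5 mm thick; the inside is 90 by 52 mm up to 15 mm above the underside, then flares out to about 100 by 62 mm at the rim, 26 mm above the underside; outside at the rim about 110 by 70 mm. A half turn makes no difference.
- dish: Plain brown oblong clay dish with half-round ends, loose (about 0.16 kg), standing upright on the bench: outside 84 by 46 mm, straight walls 4 mm thick, 48 mm high, open at the top. Origin at the centre of its underside, x along its length, z up. Nested, its underside rests on the setter's floor, 5 mm above the setter's underside, with 3 mm of play all round, and its rim is 7 mm below the kiln's top.
- bowl: Bystander: round clay bowl, 80 mm across and 45 mm high, on the bench near the dish (the two may stand in each other's place). Origin at the centre of its underside.
- vase: Bystander: terracotta vase, 150 mm high, 96 mm across. Origin at the centre of its underside.
- modelling_tool: Bystander: wooden modelling tool, 200 mm long, lying on the bench. Origin at the centre of its underside, x along its length.

How it is judged:
By the outcome, as a careful person would: the job done as asked, in the order asked, and still so for the second after the job is handed in, with the robot touching nothing.
It also fails if it takes over 59 s, if anything falls off the work surface, if the arm or the gripper's body presses on something with over 40 N, if the wrist force passes 120 N, or if a joint passes its speed limit or range.

ROBOT

A 6-joint arm with a two-finger parallel gripper is mounted at the origin on the work surface. World frame = base frame: x ahead of the robot, y to its left, z up, the work surface at z = 0. Lengths are in m, angles in degrees, forces in N, time in s.
With the tool pointing down it reaches from about 0.35 to 0.925 m from the base axis. Payload 6.4 kg.
Tool frame: the origin (TCP) lies midway between the tips of the shut fingers; the grasp point (between the pads) lies 19 mm behind it; z points along the fingers, y is the line along which they close (so a half turn about z gives the same grasp; the last joint's range is limited). The gripper opens to 94 mm and grips with 3 to 60 N. Pads are 16 mm wide; open, the fingers measure 119 mm over their backs; the gripper's body (75 mm by 177 mm) begins 78 mm behind the grasp point.
Start: joints at [61.301, 14.043, 89.255, -0, 76.702, -9.975], TCP at [0.209, 0.616, 0.183] pointing down, gripper open.
Joint ranges: [-179.41, 179.41], [-58.25, 129.5], [7.25, 145.43], [-54.29, 234.29], [11.92, 165.04], [-157.13, 157.13]. Speed limits (degrees/s): [147.25, 147.25, 180, 180, 180, 180].

INTERFACE

Orientations are given as a 3x3 rotation matrix whose columns are the frame's x, y, z axes.
In Python, from station import * gives the robot as it stands.
- The arm moves only by the shell command python3 -m inch 'ROWS' [FORCE]. ROWS is JSON, a list of rows, each a list of 3 entries, a list of its own where there are three numbers: the turn, a rotation vector about the tool's x, y, z in rad, then the shift along the tool's x, y, z in mm, then the closure, from 0 (fully open) to 1 (shut). In form: [[[rx, ry, rz], [x, y, z], jaw], ...]. A call has 1 to 20 rows; each row is the pose to reach, as a shift and turn from the pose commanded when the call began, along the tool's axes at that moment; what a row does not reach only later rows make up. A row lasts 1/8 s, in which the tool goes at most 62.5 mm and 10.7 degrees, less where a joint would pass 70% of its speed; a pose out of reach is approached as far as the arm can. A call with a gripper value outside its range is refused whole. The fingers move at their own pace and stop on an object; FORCE is the grip in N (left out, the last holds). Time passes only in rows, so rows that repeat a pose let the fingers close. It gives the time, the measured TCP pose, the force, the opening and the grip force at its end, in the units of the state.
- sense(): the state, without advancing time (a new reading comes with each control period).
- camera(name): name is "scene" or "side" or "wrist"; returns the picture (420x560x3 uint8, blue, green, red); there is no depth.
- camera_info(name): a dict with "camera_matrix" (3x3 intrinsics, pixels), "distortion" ([k1, k2, p1, p2, k3] as OpenCV has them; the pictures are not rectified), "rvec" (rotation vector, rad) and "tvec" (3), from world to camera coordinates, as OpenCV has them; the wrist camera has in their place "tool_from_camera" (4x4, takes a point from camera to tool coordinates, whose origin is the TCP and whose axes are the flange's). Camera axes: x right, y down, z forward; pixel columns grow to the right and rows downward; lengths in m; the calibration is good to about 2 mm. A picture is of the moment at which its call begins: read the wrist's pose just before it. camera_info takes no time and is no camera call.
- job_done(): hands the job in; it is judged then, once.
The state is a dict: "clock": time; "joints": joint angles; "dq": joint speeds; "joint_efforts": joint torques, N m; "eef_pos": TCP position; "ee_rot": TCP orientation; "contact_force": force on the tool from outside, world axes, zero at the start; "moment": the same for the moment, N m; "width": finger opening in m; "gripper_force": force on a finger pad.
Only numpy, scipy, OpenCV 4.12 (cv2) and the standard library are available. Lean on these libraries where they do the work, as an engineer would, in place of code of your own. Each camera call takes 0.05 s, during which the arm holds its last target. There are 200 camera calls.

## Working session

There is one attempt and no reset: what is moved stays moved. The work goes in short steps, Python scripts to look and compute and a shell command to move; the robot and the scene stay as the last step left them, time stands still between calls to the robot, and variables do not carry over. Pictures are saved under pics/ and viewed, at most 10 in all, crops included, and the job is handed in when it is done.

```bash
mkdir -p pics
cat > h.py <<'E'
from station import *
import numpy as np, cv2
def cam(name):
    s=sense(); im=camera(name); i=camera_info(name)
    K=np.array(i["camera_matrix"]);D=np.array(i["distortion"])
    if "rvec" in i:
        R=cv2.Rodrigues(np.array(i["rvec"],float))[0].T; c=-R@np.array(i["tvec"],float).ravel()
    else:
        T=np.eye(4);T[:3,:3]=s["ee_rot"];T[:3,3]=s["eef_pos"];T=T@np.array(i["tool_from_camera"]);R=T[:3,:3];c=T[:3,3]
    return im,K,D,R,c
def at(C,px,z):
    im,K,D,R,c=C
    u=cv2.undistortPoints(np.array([[px]],float),K,D)[0,0]
    d=R@np.array([u[0],u[1],1]); return c+d*(z-c[2])/d[2]
def proj(C,P):
    im,K,D,R,c=C
    return cv2.projectPoints(np.array(P,float).reshape(-1,3),cv2.Rodrigues(R.T)[0],-R.T@c,K,D)[0][:,0]
E
python3 - <<'E'
from h import *
import pickle
s=sense();print(s["clock"],s["eef_pos"],np.round(s["ee_rot"],3).tolist())
ims=[]
for n in("scene","side","wrist"):
    C=cam(n);pickle.dump(C,open(n+".pkl","wb"));cv2.imwrite(f"pics/{n}0.png",C[0]);print(n,C[4],C[3][:,2])
E
```

```text
0.0 [0.20834997 0.61504262 0.18187171] [[-0.947, 0.321, -0.001], [0.321, 0.947, -0.002], [0.0, -0.002, -1.0]]
scene [0.98201572 0.53805278 1.11515806] [-0.3938179  -0.46883349 -0.79063432]
side [ 0.12395597 -0.98361612  1.42324156] [ 0.22239558  0.58505778 -0.7799023 ]
wrist [0.13896434 0.63809893 0.38461581] [ 0.23735658 -0.08297636 -0.96787229]
```

View pics/scene0.png

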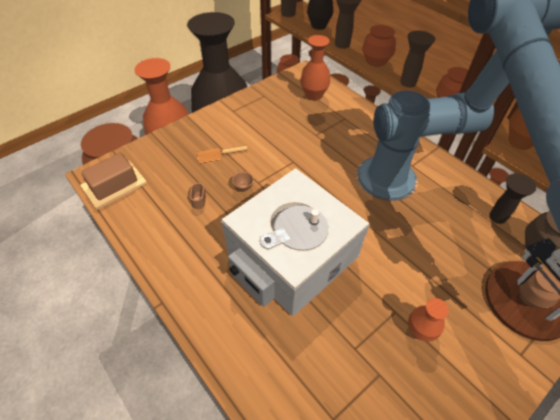

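View pics/side0.png

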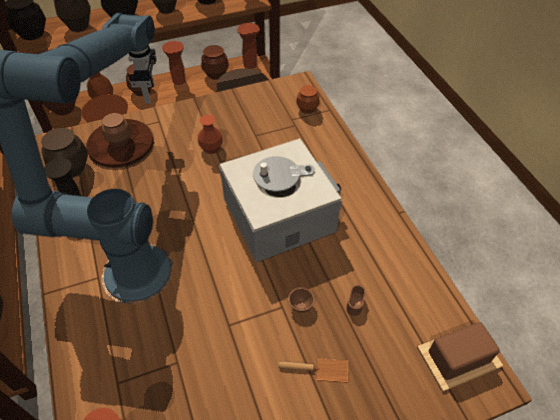

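The scene view shows the kiln with its knob at about (315,213), pivot at (267,240), dish at (197,196) and bowl at (241,182). In the side view the knob is at (264,168), the pivot at (307,171), the dish at (356,299) and the bowl at (301,300). I'll enlarge these areas.

Run:
```python
from h import *
import pickle
A=cv2.imread("pics/scene0.png");B=cv2.imread("pics/side0.png")
r=lambda I,x,y,w,h,k:cv2.resize(I[y:y+h,x:x+w],None,fx=k,fy=k,interpolation=cv2.INTER_CUBIC)
a=r(A,220,165,160,120,2.5) ;b=r(B,215,135,160,120,2.5)
c=r(A,180,160,80,60,5);d=r(B,285,270,80,60,5)
cv2.imwrite("pics/c1.png",np.vstack([np.hstack([a,b]),np.hstack([c,d])]))
S,D=[pickle.load(open(n+".pkl","rb")) for n in("scene","side")]
for n,C,k,p,di,bo in(("scene",S,(315,210),(267,240),(198,197),(241,182)),("side",D,(264,165),(307,171),(356,298),(301,300))):
    print(n,at(C,k,.251),at(C,p,.215),at(C,di,.024),at(C,bo,.022))
```

```text
scene [0.46749363 0.0792519  0.251     ] [0.61687005 0.05368804 0.215     ] [ 0.61456564 -0.34917681  0.024     ] [ 0.4524886  -0.31156137  0.022     ]
side [0.47303238 0.07780133 0.251     ] [0.60494515 0.03611563 0.215     ] [ 0.61685382 -0.35007703  0.024     ] [ 0.45562583 -0.29525544  0.022     ]
```

View pics/c1.png

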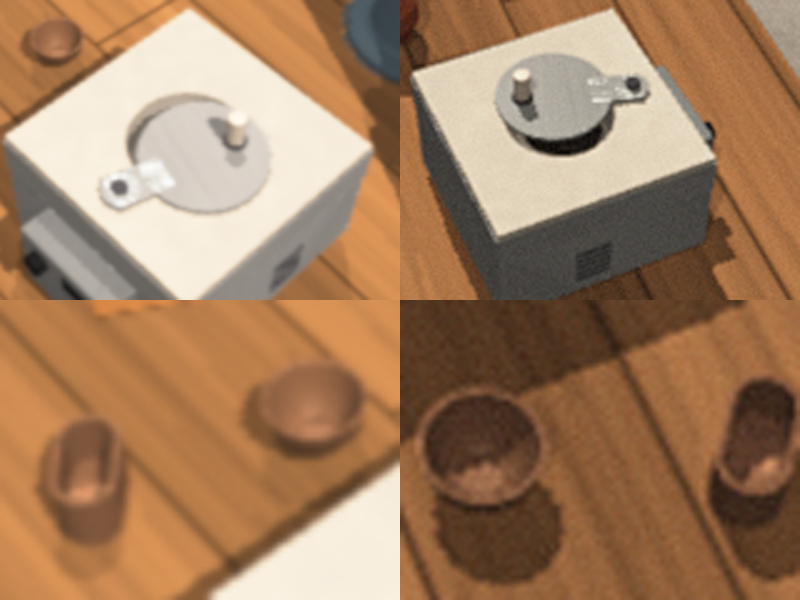

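The crop shows the following, in crop pixels:
- Scene: pivot head (119,187), knob top (237,114), kiln-top corners (190,10), (372,148) and (5,142).
- Side: pivot head (633,84), knob top (521,75), kiln-top corners (415,73), (611,10), (714,155) and (497,238).
- Dish rim: ends at about (94,420) and (72,498) in scene, and (775,380) and (745,492) in side.

Run:
```python
from h import *
import pickle
S,D=[pickle.load(open(n+".pkl","rb")) for n in("scene","side")]
a=lambda x,y,z:at(S,(x/2.5+220-.3,y/2.5+165-.3),z)
b=lambda x,y,z:at(D,((x-400)/2.5+215-.3,y/2.5+135-.3),z)
c=lambda x,y,z:at(S,(x/5+180-.4,(y-300)/5+160-.4),z)
d=lambda x,y,z:at(D,((x-400)/5+285-.4,(y-300)/5+270-.4),z)
np.set_printoptions(precision=4,suppress=True)
kc=np.array([a(*p,.2) for p in((190,10),(372,148),(190,300),(5,142))]);print(kc,kc.mean(0))
kd=np.array([b(*p,.2) for p in((415,73),(611,10),(714,155),(497,238))]);print(kd,kd.mean(0))
print("pivot",a(119,187,.215),b(633,84,.215));print("knob",a(237,114,.251),b(521,75,.251))
for f,q in((c,((94,420),(72,498),(42,475),(123,450))),(d,((775,380),(745,492),(718,460),(797,410)))):
    print("dish",np.array([f(*p,.048) for p in q]))
```

```text
[[ 0.371  -0.1092  0.2   ]
 [ 0.3535  0.1859  0.2   ]
 [ 0.6398  0.1991  0.2   ]
 [ 0.671  -0.0858  0.2   ]] [0.5088 0.0475 0.2   ]
[[ 0.3556  0.1794  0.2   ]
 [ 0.6441  0.1992  0.2   ]
 [ 0.6665 -0.0897  0.2   ]
 [ 0.3696 -0.1158  0.2   ]] [0.5089 0.0433 0.2   ]
pivot [0.6152 0.0529 0.215 ] [0.6123 0.0461 0.215 ]
knob [0.4693 0.0792 0.251 ] [0.4708 0.08   0.251 ]
dish [[ 0.5876 -0.382   0.048 ]
 [ 0.6388 -0.33    0.048 ]
 [ 0.6438 -0.3613  0.048 ]
 [ 0.5872 -0.3448  0.048 ]]
dish [[ 0.6378 -0.326   0.048 ]
 [ 0.5868 -0.3888  0.048 ]
 [ 0.5809 -0.3636  0.048 ]
 [ 0.6411 -0.3497  0.048 ]]
```

```bash
cat >> h.py <<'E'
def rel(s,x,y,z,yaw):
    """target TCP (m) pointing down, tool y axis at world yaw (deg) -> turn, shift mm"""
    R=np.array(s["ee_rot"]); a=np.radians(yaw); yv=np.array([np.cos(a),np.sin(a),0]); zv=np.array([0,0,-1.])
    T=np.c_[np.cross(yv,zv),yv,zv]
    print(np.round(cv2.Rodrigues(R.T@T)[0].ravel(),3).tolist(),np.round(R.T@(np.array([x,y,z])-s["eef_pos"])*1000,1).tolist())
E
python3 - <<'E'
from h import *
s=sense()
rel(s,.208,.615,.33,71); rel(s,.470,.0796,.33,79.1); rel(s,.470,.0796,.223,79.1)
E
```

```text
[-0.001, -0.0, 0.005] [0.4, -0.5, -147.9]
[-0.001, -0.0, -0.137] [-419.6, -423.5, -147.4]
[-0.001, -0.0, -0.137] [-419.6, -423.3, -40.4]
```

```bash
python3 -m inch '[[[0,0,0],[0,0,-60],0],[[0,0,0],[0,0,-120],0],[[0,0,-0.137],[-419,-423,-147],0],[[0,0,-0.137],[-419,-423,-147],0],[[0,0,-0.137],[-419,-423,-147],0],[[0,0,-0.137],[-419,-423,-147],0],[[0,0,-0.137],[-419,-423,-147],0],[[0,0,-0.137],[-419,-423,-147],0],[[0,0,-0.137],[-419,-423,-147],0],[[0,0,-0.137],[-419,-423,-147],0],[[0,0,-0.137],[-419,-423,-147],0],[[0,0,-0.137],[-419,-423,-147],0],[[0,0,-0.137],[-419,-423,-147],0],[[0,0,-0.137],[-419,-423,-147],0],[[0,0,-0.137],[-419,-423,-147],0]]' 12
python3 - <<'E'
from h import *
C=cam("wrist");cv2.imwrite("pics/w1.png",C[0])
import pickle;pickle.dump(C,open("w1.pkl","wb"))
s=sense();rel(s,.470,.0796,.223,79.1);print(proj(C,[[.47,.0796,.251],[.6137,.052,.215],[.5089,.0455,.2]]))
E
```

```text
clock: 2.02
eef_pos: [0.4692, 0.0817, 0.3299]
ee_rot: [[-0.982, 0.187, 0.0], [0.187, 0.982, 0.0], [0.0, 0.0, -1.0]]
contact_force: [0.7, 0.3, -0.2]
width: 0.0938
gripper_force: 0.0
[0.0, 0.0, 0.002] [-1.1, -1.9, 107.0]
[[278.96016363 207.09087223]
 [278.96914745 335.72969004]
 [252.73404155 237.40936578]]
```

View pics/w1.png

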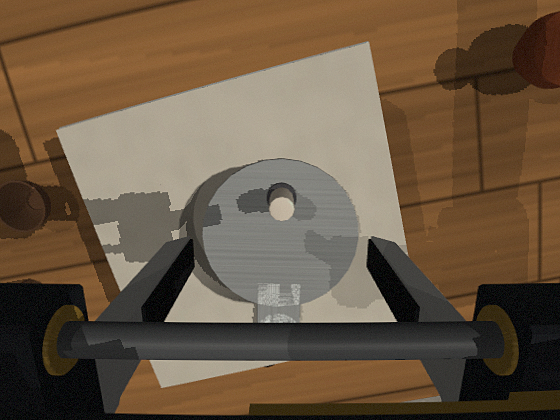

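The wrist view shows the knob top at (282,208), within 3 px of the prediction, and it sits between the open fingers. I'll descend and grip.

```bash
python3 -m inch '[[[0,0,0],[-1,-2,50],0],[[0,0,0],[-1,-2,95],0],[[0,0,0],[-1,-2,107],0],[[0,0,0],[-1,-2,107],0.5],[[0,0,0],[-1,-2,107],0.9],[[0,0,0],[-1,-2,107],0.9],[[0,0,0],[-1,-2,107],0.9],[[0,0,0],[-1,-2,107],0.9],[[0,0,0],[-1,-2,107],0.9],[[0,0,0],[-1,-2,107],0.9]]' 12
python3 - <<'E'
from h import *
s=sense();p=np.array([.6137,.052])
v=np.array(s["eef_pos"][:2])-p;r=np.hypot(*v);a=np.degrees(np.arctan2(v[1],v[0]));print(r,a)
yw=np.degrees(np.arctan2(s["ee_rot"][1][1],s["ee_rot"][0][1]))
for d in range(7,92,7):
    t=np.radians(a-d);rel(s,p[0]+r*np.cos(t),p[1]+r*np.sin(t),s["eef_pos"][2],yw-d)
E
```

```text
clock: 3.32
eef_pos: [0.4703, 0.0785, 0.2229]
ee_rot: [[-0.982, 0.189, -0.0], [0.189, 0.982, 0.001], [0.0, 0.001, -1.0]]
contact_force: [-0.8, 1.9, -0.1]
width: 0.0274
gripper_force: 0.8
0.14586854622598328 169.51321005171303
[0.001, -0.0, 0.122] [-1.0, 17.8, 0.0]
[0.001, -0.0, 0.244] [-4.1, 35.3, 0.0]
[0.001, -0.0, 0.367] [-9.3, 52.3, 0.0]
[0.001, -0.0, 0.489] [-16.6, 68.6, 0.0]
[0.001, -0.0, 0.611] [-25.8, 83.8, 0.0]
[0.0, -0.0, 0.733] [-36.8, 97.9, 0.1]
[0.0, -0.0, 0.855] [-49.4, 110.4, 0.1]
[0.0, -0.001, 0.977] [-63.5, 121.4, 0.1]
[0.0, -0.001, 1.1] [-78.8, 130.5, 0.1]
[0.0, -0.001, 1.222] [-95.0, 137.7, 0.1]
[0.0, -0.001, 1.344] [-112.1, 142.9, 0.1]
[0.0, -0.001, 1.466] [-129.6, 146.0, 0.1]
[0.0, -0.001, 1.588] [-147.4, 146.9, 0.1]
```

```bash
python3 -m inch '[[[0,0,0],[0,0,0],0.9],[[0,0,0],[0,0,0],0.9],[[0,0,0.122],[-1,17.8,0],0.9],[[0,0,0.244],[-4.1,35.3,0],0.9],[[0,0,0.367],[-9.3,52.3,0],0.9],[[0,0,0.489],[-16.6,68.6,0],0.9],[[0,0,0.611],[-25.8,83.8,0],0.9],[[0,0,0.733],[-36.8,97.9,0],0.9],[[0,0,0.855],[-49.4,110.4,0],0.9],[[0,0,0.977],[-63.5,121.4,0],0.9],[[0,0,1.1],[-78.8,130.5,0],0.9],[[0,0,1.222],[-95,137.7,0],0.9],[[0,0,1.344],[-112.1,142.9,0],0.9],[[0,0,1.5],[-134,146,0],0.9],[[0,0,1.5],[-134,146,0],0.9],[[0,0,1.5],[-134,146,0],0.9]]' 12
```

```text
clock: 5.32
eef_pos: [0.6294, 0.1969, 0.2229]
ee_rot: [[0.117, 0.993, 0.001], [0.993, -0.117, 0.001], [0.001, 0.001, -1.0]]
contact_force: [1.8, 4.0, -0.4]
width: 0.021
gripper_force: 12.0
```

```bash
python3 -m inch '[[[0,0,0],[0,0,0],0.6],[[0,0,0],[0,0,0],0.4],[[0,0,0],[0,0,0],0.3],[[0,0,0],[0,0,0],0.3],[[0,0,0],[0,0,-40],0.2],[[0,0,0],[0,0,-80],0],[[0,0,0],[0,0,-107],0],[[0,0,0],[0,0,-107],0]]' 12
python3 - <<'E'
from h import *
s=sense();rel(s,.509,.0455,.34,-30)
E
```

```text
clock: 6.32
eef_pos: [0.6305, 0.1965, 0.3329]
ee_rot: [[0.119, 0.993, 0.005], [0.993, -0.119, 0.001], [0.001, 0.005, -1.0]]
contact_force: [0.8, 0.0, -0.7]
width: 0.0934
gripper_force: 0.0
[0.005, -0.002, 0.405] [-164.4, -102.7, -7.8]
```

```bash
python3 -m inch '[[[0,0,0.1],[-41,-26,-3],0],[[0,0,0.2],[-82,-51,-6],0],[[0,0,0.3],[-123,-77,-8],0],[[0,0,0.405],[-164,-103,-8],0],[[0,0,0.405],[-164,-103,-8],0],[[0,0,0.405],[-164,-103,-8],0]]' 12
python3 - <<'E'
from h import *
C=cam("wrist");cv2.imwrite("pics/w2.png",C[0])
import pickle;pickle.dump(C,open("w2.pkl","wb"))
s=sense();print(proj(C,[[.6137,.052,.215],[.5089,.0455,.2],[.5089,.0455,.145]]))
E
```

```text
clock: 7.08
eef_pos: [0.5076, 0.0461, 0.3368]
ee_rot: [[0.5, 0.866, -0.001], [0.866, -0.5, 0.0], [-0.0, -0.002, -1.0]]
contact_force: [0.5, -0.0, 0.4]
width: 0.0941
gripper_force: 0.0
[[379.33153381 129.43474753]
 [281.80499871 189.12949012]
 [281.63100403 178.9942433 ]]
```

View pics/w2.png

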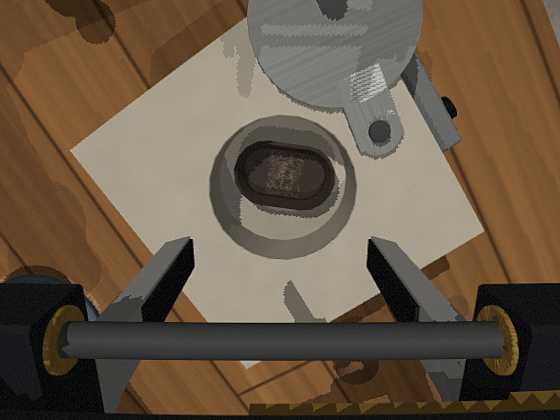

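The port is fully clear, with its centre at about (283,187) against a predicted (282,189), and the pivot is at (379,130). The setter lies at about (285,174), tilted slightly in the image, so I'll enlarge it.

Run:
```python
import cv2,numpy as np
I=cv2.imread("pics/w2.png")[105:265,200:365]
I=np.clip(I.astype(float)*1.6,0,255).astype(np.uint8)
cv2.imwrite("pics/c2.png",cv2.resize(I,None,fx=3.7,fy=3.7,interpolation=cv2.INTER_CUBIC))
```

```text
(no output)
```

View pics/c2.png

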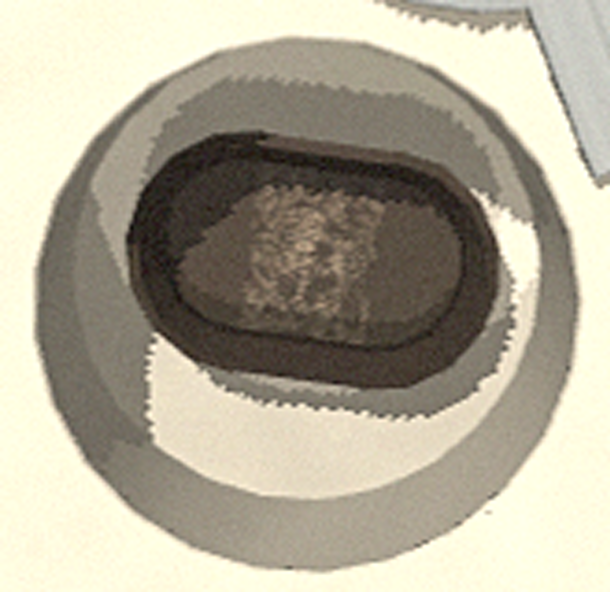

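The setter's rim outline in the crop runs from its left end (128,245) to its right end (500,285), with its top edge from (205,135) to (425,160) and its bottom edge from (190,358) to (395,388). I'll fit a stadium shape to it.

Run:
```python
from h import *
import pickle
from scipy.optimize import least_squares
C=pickle.load(open("w2.pkl","rb"))
f=lambda q,z:np.array([at(C,(200+(u+.5)/3.7-.5,105+(v+.5)/3.7-.5),z) for u,v in q])[:,:2]
P=f([(128,245),(140,195),(165,158),(205,135),(265,135),(340,147),(425,160),(470,187),(495,235),(500,285),(480,340),(445,372),(395,388),(330,383),(240,372),(190,358),(150,325),(132,285)],.166)
def r(p,L=None):
    d=P-p[:2];c,s=np.cos(p[2]),np.sin(p[2]);u=d@[c,s];v=d@[-s,c]
    return np.hypot(u-np.clip(u,-p[4],p[4]),v)-p[3]
best=min((least_squares(r,[*P.mean(0),a,.035,.02]) for a in(0,.8,1.6,2.4)),key=lambda o:o.cost)
print(best.x,np.degrees(best.x[2]),np.abs(best.fun).max(), "size",2*(best.x[3]+best.x[4]),2*best.x[3])
Q=f([(36,280),(580,290),(300,37),(315,572)],.2);print(Q.mean(0),np.hypot(*(Q[0]-Q[1])),np.hypot(*(Q[2]-Q[3])))
s=sense();rel(s,.612,-.353,.2,-42)
```

```text
[0.51500804 0.05016449 2.47030608 0.03464705 0.01976216] 141.53811264876973 0.0009142910559666387 size 0.10881842896274316 0.06929410997165222
[0.51130611 0.04754195] 0.1430465984064251 0.14439958757552787
[-0.001, 0.0, 0.21] [-294.0, 289.8, 136.6]
```

```bash
python3 -m inch '[[[0,0,0.05],[-40,40,0],0],[[0,0,0.1],[-80,80,15],0],[[0,0,0.15],[-120,120,40],0],[[0,0,0.21],[-160,158,60],0],[[0,0,0.21],[-200,197,85],0],[[0,0,0.21],[-240,236,105],0],[[0,0,0.21],[-275,270,120],0],[[0,0,0.21],[-294,290,127],0],[[0,0,0.21],[-294,290,127],0],[[0,0,0.21],[-294,290,127],0]]' 12
python3 - <<'E'
from h import *
C=cam("wrist")
import pickle;pickle.dump(C,open("w3.pkl","wb"))
q=proj(C,[[.612,-.353,.048]])[0];print(q)
I=C[0];x,y=int(q[0])-80,max(0,int(q[1])-80);print(x,y)
cv2.imwrite("pics/c3.png",cv2.resize(np.clip(I[y:y+160,x:x+160]*1.4,0,255).astype(np.uint8),None,fx=3.7,fy=3.7,interpolation=cv2.INTER_CUBIC))
E
```

```text
clock: 8.38
eef_pos: [0.6123, -0.3524, 0.2106]
ee_rot: [[0.669, 0.744, -0.0], [0.744, -0.669, 0.001], [0.0, -0.001, -1.0]]
contact_force: [0.2, 1.1, 0.6]
width: 0.0937
gripper_force: 0.0
[280.15231718 184.81589573]
200 104
```

View pics/c3.png

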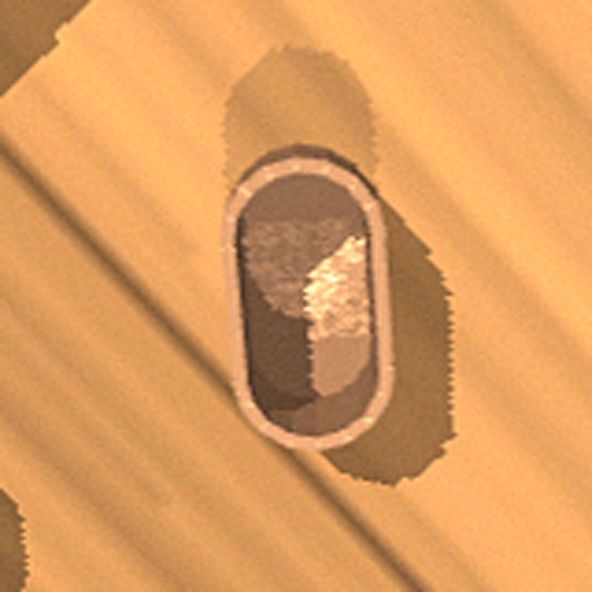

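The dish rim in the crop has its top at (300,155) and bottom at (307,450), with straight sides from (225,230) to (235,385) on the left and (384,225) to (392,375) on the right. I'll fit it the same way.

```bash
cat >> h.py <<'E'
from scipy.optimize import least_squares
def stad(C,q,x0,y0,k,z):
    P=np.array([at(C,(x0+(u+.5)/k-.5,y0+(v+.5)/k-.5),z) for u,v in q])[:,:2]
    def r(p):
        d=P-p[:2];c,s=np.cos(p[2]),np.sin(p[2]);u=d@[c,s];v=d@[-s,c]
        return np.hypot(u-np.clip(u,-p[4],p[4]),v)-p[3]
    b=min((least_squares(r,[*P.mean(0),a,.03,.02]) for a in(0,.8,1.6,2.4)),key=lambda o:o.cost)
    print("centre",b.x[:2],"axis",np.degrees(b.x[2])%180,"size",2*(b.x[3]+b.x[4]),2*b.x[3],"err",np.abs(b.fun).max());return b.x
E
python3 - <<'E'
from h import *
import pickle
C=pickle.load(open("w3.pkl","rb"))
b=stad(C,[(300,155),(265,167),(238,193),(225,230),(223,260),(230,320),(235,385),(247,420),(270,441),(307,450),(350,440),(380,410),(392,375),(389,300),(384,225),(370,190),(340,165)],200,104,3.7,.048)
s=sense();a=np.degrees(b[2])%180
rel(s,b[0],b[1],.028,a-90)
E
```

```text
centre [ 0.61276828 -0.35652375] axis 51.08618289722379 size 0.08504080567057762 0.045321348034576894 err 0.00055030982100851
[0.0, -0.0, -0.053] [-2.9, 3.1, 183.2]
```

```bash
python3 -m inch '[[[0,0,-0.053],[-3,3,60],0],[[0,0,-0.053],[-3,3,120],0],[[0,0,-0.053],[-3,3,165],0],[[0,0,-0.053],[-3,3,184],0],[[0,0,-0.053],[-3,3,184],0],[[0,0,-0.053],[-3,3,184],0.7],[[0,0,-0.053],[-3,3,184],0.7],[[0,0,-0.053],[-3,3,184],0.7],[[0,0,-0.053],[-3,3,184],0.7],[[0,0,-0.053],[-3,3,184],0.7],[[0,0,-0.053],[-3,3,184],0.7],[[0,0,-0.053],[-3,3,184],0.7],[[0,0,-0.053],[-3,3,184],0.7]]' 20
```

```text
clock: 10.05
eef_pos: [0.6119, -0.358, 0.0269]
ee_rot: [[0.63, 0.777, -0.0], [0.777, -0.63, 0.0], [0.0, -0.0, -1.0]]
contact_force: [0.2, -0.4, -0.5]
width: 0.0284
gripper_force: 0.0
```

Run:
```python
from h import *
s=sense();print(s["clock"],s["width"],s["gripper_force"],s["contact_force"])
C=cam("wrist");A=C[0]
s=sense();print(s["clock"],s["width"],s["gripper_force"])
B=cam("side")[0]
cv2.imwrite("pics/w4.png",np.hstack([cv2.resize(A,(440,330)),cv2.resize(B[240:360,260:390],(357,330),interpolation=cv2.INTER_CUBIC)]))
```

```text
10.05 0.028371235363645504 0.0 [ 0.21342832 -0.41366972 -0.5094872 ]
10.1 0.028085846186510867 0.0
```

View pics/w4.png

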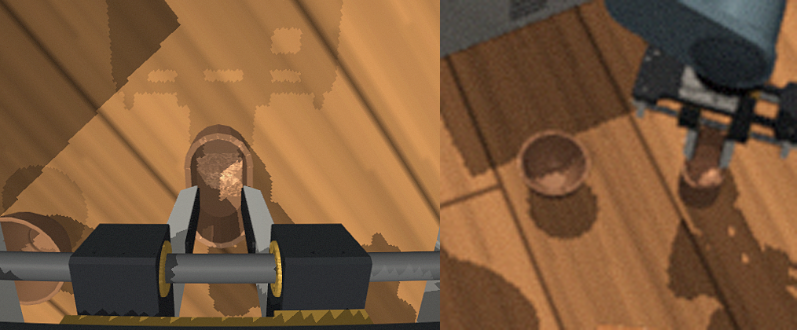

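The left half shows the fingertips at about (192,188) and (252,188), around the dish, which doesn't fit a 28 mm reading. I'll compare with projected tip positions.

Run:
```python
from h import *
C=cam("wrist");s=sense();R=np.array(s["ee_rot"]);p=np.array(s["eef_pos"])
for w in(14,23):
  for z in(0,-20,-40): print(w,z,(proj(C,[p+R@np.array([x,y,z])/1000 for x,y in((8,-w),(8,w))])*440/560).round().tolist())
print("dish rim ends",(proj(C,[[.6128+t*.042*.628,-.3565+t*.042*.778,.048] for t in(-1,1)])*440/560).round().tolist())
```

```text
14 0 [[202.0, 176.0], [238.0, 176.0]]
14 -20 [[200.0, 185.0], [240.0, 185.0]]
14 -40 [[198.0, 195.0], [243.0, 195.0]]
23 0 [[190.0, 176.0], [250.0, 176.0]]
23 -20 [[187.0, 185.0], [253.0, 185.0]]
23 -40 [[183.0, 195.0], [257.0, 195.0]]
dish rim ends [[220.0, 247.0], [219.0, 133.0]]
```

Run:
```python
from h import *
C=cam("wrist");A=C[0][130:330,180:380]
cv2.imwrite("pics/c4.png",cv2.resize(np.clip(A*1.5,0,255).astype(np.uint8),None,fx=3,fy=3,interpolation=cv2.INTER_CUBIC))
```

```text
(no output)
```

View pics/c4.png

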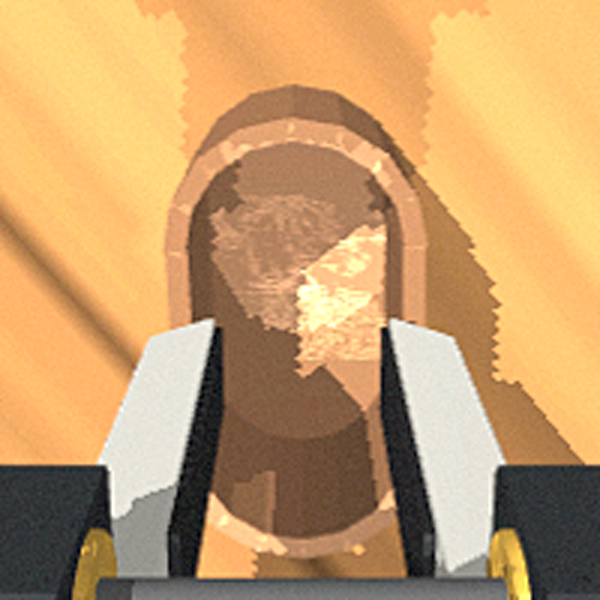

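The crop shows the fingertip ends at (218,320) and (388,320), lying over the dish rim rather than beside it. So the real tips stop just above the rim, about 20 mm short of the nominal TCP. The dish is undisturbed. I'll reopen, go lower while watching the force, and close again.

```bash
python3 -m inch '[[[0,0,0],[0,0,0],0.3],[[0,0,0],[0,0,0],0],[[0,0,0],[0,0,0],0],[[0,0,0],[0,0,0],0],[[0,0,0],[0,0,5],0],[[0,0,0],[0,0,10],0],[[0,0,0],[0,0,14],0],[[0,0,0],[0,0,17],0],[[0,0,0],[0,0,17],0]]' 20
python3 -m inch '[[[0,0,0],[0,0,0],0.7],[[0,0,0],[0,0,0],0.7],[[0,0,0],[0,0,0],0.7],[[0,0,0],[0,0,0],0.7],[[0,0,0],[0,0,0],0.7],[[0,0,0],[0,0,0],0.7],[[0,0,0],[0,0,0],0.7]]' 20
```

```text
clock: 11.38
eef_pos: [0.6117, -0.3579, 0.0095]
ee_rot: [[0.63, 0.777, -0.001], [0.777, -0.63, 0.0], [0.0, -0.001, -1.0]]
contact_force: [-0.0, 0.7, 0.2]
width: 0.0942
gripper_force: 0.0
clock: 12.25
eef_pos: [0.6118, -0.358, 0.01]
ee_rot: [[0.63, 0.777, -0.0], [0.777, -0.63, 0.0], [0.0, -0.0, -1.0]]
contact_force: [-2.0, 0.7, 0.4]
width: 0.046
gripper_force: 19.9
```

```bash
python3 -m inch '[[[0,0,0],[0,0,-20],0.7],[[0,0,0],[0,0,-60],0.7],[[0,0,0],[0,0,-110],0.7],[[0,0,0],[0,0,-160],0.7],[[0,0,0],[0,0,-210],0.7],[[0,0,0],[0,0,-250],0.7],[[0,0,0],[0,0,-295],0.7],[[0,0,0],[0,0,-295],0.7]]' 20
python3 - <<'E'
from h import *
s=sense();rel(s,.578,0.0,.305,51.5)
E
```

```text
clock: 13.25
eef_pos: [0.6135, -0.3593, 0.3121]
ee_rot: [[0.63, 0.777, 0.008], [0.777, -0.629, -0.007], [-0.0, 0.011, -1.0]]
contact_force: [-0.4, 0.9, -1.7]
width: 0.0457
gripper_force: 19.9
[0.009, 0.009, -1.58] [256.8, -253.8, 4.3]
```

```bash
python3 -m inch '[[[0,0,-0.15],[26,-25,0],0.7],[[0,0,-0.3],[52,-50,0],0.7],[[0,0,-0.45],[78,-75,0],0.7],[[0,0,-0.6],[104,-100,0],0.7],[[0,0,-0.75],[130,-126,0],0.7],[[0,0,-0.9],[156,-152,0],0.7],[[0,0,-1.05],[182,-178,0],0.7],[[0,0,-1.2],[208,-204,0],0.7],[[0,0,-1.35],[230,-226,0],0.7],[[0,0,-1.48],[248,-244,0],0.7],[[0,0,-1.58],[257,-254,0],0.7],[[0,0,-1.58],[257,-254,0],0.7],[[0,0,-1.58],[257,-254,0],0.7],[[0,0,-1.58],[257,-254,0],0.7]]' 20
python3 - <<'E'
from h import *
C=cam("wrist")
import pickle;pickle.dump(C,open("w5.pkl","wb"))
q=proj(C,[[.515,.0502,.166]])[0];print(q)
I=C[0]
x,y=int(q[0])-100,max(0,int(q[1])-90);print(x,y)
cv2.imwrite("pics/c5.png",cv2.resize(np.clip(I[y:y+200,x:x+200]*1.7,0,255).astype(np.uint8),None,fx=3,fy=3,interpolation=cv2.INTER_CUBIC))
E
```

```text
clock: 15.0
eef_pos: [0.5763, 0.0009, 0.3046]
ee_rot: [[-0.782, 0.624, -0.001], [0.624, 0.782, -0.0], [0.0, -0.0, -1.0]]
contact_force: [0.6, 0.8, -1.0]
width: 0.0457
gripper_force: 19.9
[281.66253194 107.10304171]
181 17
```

View pics/c5.png

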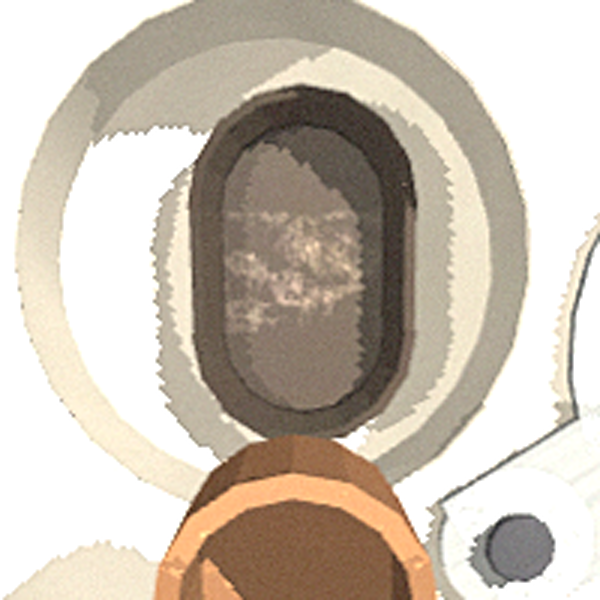

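The crop shows the setter upright in the image, with its rim from (300,85) to (300,438) and its sides at x of about 191 and 413. The held dish is below it, with the far end of its rim at (297,473). I'll fit both.

Run:
```python
from h import *
import pickle
C=pickle.load(open("w5.pkl","rb"))
b=stad(C,[(300,85),(255,95),(215,128),(195,165),(190,205),(192,300),(194,360),(212,400),(245,428),(300,438),(350,430),(385,405),(407,365),(413,290),(414,200),(405,160),(385,115),(345,92)],181,17,3,.166)
s=sense();R=np.array(s["ee_rot"]);p=np.array(s["eef_pos"])
e=at(C,(181+297.5/3-.5,17+473.5/3-.5),p[2]+.038);print("far end in tool mm",R.T@(e-p)*1000)
print(p,s["contact_force"])
a=np.degrees(b[2])%180
t=np.r_[b[:2],0]-R@np.array([.0018,0,0])
rel(s,t[0],t[1],.305,a-90);rel(s,t[0],t[1],.155,a-90)
```

```text
centre [0.51425609 0.0503121 ] axis 140.79734624565245 size 0.10758815212652925 0.06905491005260664 err 0.0013124604832661022
far end in tool mm [ 45.20097332  -1.24665954 -37.98725806]
[0.57634381 0.00091651 0.30473849] [-0.74977166  0.01543797 -1.51269706]
[-0.0, -0.0, 0.011] [77.5, -0.1, -0.2]
[-0.0, -0.0, 0.011] [77.5, -0.1, 149.8]
```

```bash
python3 -m inch '[[[0,0,0.006],[40,0.5,0],0.7],[[0,0,0.006],[77,1,0],0.7],[[0,0,0.006],[77,1,0],0.7],[[0,0,0.006],[77,1,0],0.7],[[0,0,0.006],[77,1,40],0.7],[[0,0,0.006],[77,1,80],0.7],[[0,0,0.006],[77,1,105],0.7],[[0,0,0.006],[77,1,118],0.7],[[0,0,0.006],[77,1,122],0.7],[[0,0,0.006],[77,1,126],0.7],[[0,0,0.006],[77,1,130],0.7],[[0,0,0.006],[77,1,133],0.7],[[0,0,0.006],[77,1,133],0.7]]' 20
```

```text
clock: 16.68
eef_pos: [0.5166, 0.0503, 0.1719]
ee_rot: [[-0.779, 0.627, -0.0], [0.627, 0.779, 0.0], [0.0, -0.0, -1.0]]
contact_force: [0.0, 0.5, -1.9]
width: 0.0458
gripper_force: 19.9
```

```bash
python3 -m inch '[[[0,0,0],[0,0,2],0.7],[[0,0,0],[0,0,4],0.7],[[0,0,0],[0,0,6],0.7],[[0,0,0],[0,0,8],0.7],[[0,0,0],[0,0,8],0.7]]' 20
python3 -m inch '[[[0,0,0],[0,0,1.5],0.7],[[0,0,0],[0,0,3],0.7],[[0,0,0],[0,0,4.5],0.7],[[0,0,0],[0,0,6],0.7],[[0,0,0],[0,0,6],0.7]]' 20
```

```text
clock: 17.3
eef_pos: [0.5166, 0.0502, 0.1637]
ee_rot: [[-0.779, 0.627, -0.0], [0.627, 0.779, 0.0], [0.0, -0.0, -1.0]]
contact_force: [-0.5, -0.7, -1.2]
width: 0.0459
gripper_force: 19.9
clock: 17.92
eef_pos: [0.5166, 0.0502, 0.1578]
ee_rot: [[-0.779, 0.627, -0.0], [0.627, 0.779, 0.0], [0.0, -0.0, -1.0]]
contact_force: [0.0, -0.6, -1.1]
width: 0.0458
gripper_force: 19.9
```

```bash
python3 -m inch '[[[0,0,0],[0,0,0.7],0.7],[[0,0,0],[0,0,1.4],0.7],[[0,0,0],[0,0,2.1],0.7],[[0,0,0],[0,0,2.1],0.7]]' 20
python3 -m inch '[[[0,0,0],[0,0,0.5],0.7],[[0,0,0],[0,0,1],0.7],[[0,0,0],[0,0,1],0.7]]' 20
```

```text
clock: 18.42
eef_pos: [0.5167, 0.0502, 0.1558]
ee_rot: [[-0.779, 0.627, -0.0], [0.627, 0.779, 0.0], [0.0, -0.0, -1.0]]
contact_force: [0.2, 1.0, -1.2]
width: 0.0463
gripper_force: 19.9
clock: 18.8
eef_pos: [0.5168, 0.0502, 0.1549]
ee_rot: [[-0.779, 0.627, 0.0], [0.627, 0.779, -0.0], [-0.0, 0.0, -1.0]]
contact_force: [-0.4, -0.1, -1.5]
width: 0.0459
gripper_force: 19.9
```

```bash
python3 -m inch '[[[0,0,0],[0,0,0.5],0.7],[[0,0,0],[0,0,0.8],0.7],[[0,0,0],[0,0,0.8],0.7]]' 20
python3 - <<'E'
from h import *
print([round(sense()["contact_force"][2],2)])
E
```

```text
clock: 19.18
eef_pos: [0.5168, 0.0502, 0.1549]
ee_rot: [[-0.779, 0.627, 0.0], [0.627, 0.779, -0.0], [-0.0, -0.0, -1.0]]
contact_force: [-2.9, 0.4, 4.5]
width: 0.0454
gripper_force: 19.9
[np.float64(4.53)]
```

The dish has touched down at the expected height (TCP 0.155, upward force 4.5 N). I'll release, lift clear, and check.

```bash
python3 -m inch '[[[0,0,0],[0,0,-0.3],0.45],[[0,0,0],[0,0,-0.3],0.4],[[0,0,0],[0,0,-0.3],0.4],[[0,0,0],[0,0,-0.3],0.4],[[0,0,0],[0,0,-10],0.4],[[0,0,0],[0,0,-30],0.4],[[0,0,0],[0,0,-70],0.4],[[0,0,0],[0,0,-120],0.4],[[0,0,0],[0,0,-170],0.4],[[0,0,0],[0,0,-180],0],[[0,0,0],[0,0,-180],0],[[0,0,0],[0,0,-180],0]]' 20
python3 - <<'E'
from h import *
C=cam("wrist");I=C[0];cv2.imwrite("pics/w6.png",I)
q=proj(C,[[.5145,.0505,z] for z in(.145,.166,.193)]);print(q)
# dish-coloured rim: profiles through the dish centre along image rows/cols
g=I.astype(int);x,y=q[2].round().astype(int)
h=cv2.cvtColor(I,cv2.COLOR_BGR2GRAY)
print("row",list(zip(range(x-60,x+61,2),h[y,x-60:x+61:2].tolist())));print("col",list(zip(range(y-80,y+81,2),h[y-80:y+81:2,x].tolist())))
E
```

```text
clock: 20.68
eef_pos: [0.5158, 0.0503, 0.3317]
ee_rot: [[-0.779, 0.627, -0.004], [0.627, 0.779, 0.0], [0.003, -0.002, -1.0]]
contact_force: [-0.6, -1.5, -0.2]
width: 0.0829
gripper_force: 0.0
[[280.84347601 180.32461482]
 [280.83296421 183.9030116 ]
 [280.81763267 189.1184994 ]]
row [(221, 145), (223, 145), (225, 147), (227, 149), (229, 147), (231, 154), (233, 80), (235, 85), (237, 80), (239, 78), (241, 94), (243, 104), (245, 110), (247, 111), (249, 24), (251, 29), (253, 22), (255, 19), (257, 52), (259, 94), (261, 82), (263, 50), (265, 111), (267, 91), (269, 83), (271, 93), (273, 104), (275, 40), (277, 41), (279, 50), (281, 44), (283, 41), (285, 40), (287, 35), (289, 62), (291, 62), (293, 64), (295, 65), (297, 61), (299, 35), (301, 89), (303, 93), (305, 22), (307, 13), (309, 22), (311, 37), (313, 46), (315, 87), (317, 82), (319, 84), (321, 82), (323, 82), (325, 83), (327, 82), (329, 95), (331, 108), (333, 103), (335, 93), (337, 77), (339, 73), (341, 66)]
col [(109, 168), (111, 168), (113, 167), (115, 89), (117, 83), (119, 95), (121, 108), (123, 107), (125, 107), (127, 110), (129, 103), (131, 118), (133, 21), (135, 27), (137, 22), (139, 28), (141, 33), (143, 53), (145, 82), (147, 92), (149, 79), (151, 44), (153, 48), (155, 48), (157, 46), (159, 45), (161, 39), (163, 44), (165, 45), (167, 47), (169, 46), (171, 44), (173, 44), (175, 47), (177, 46), (179, 45), (181, 45), (183, 46), (185, 44), (187, 46), (189, 44), (191, 40), (193, 45), (195, 45), (197, 48), (199, 45), (201, 47), (203, 46), (205, 46), (207, 47), (209, 44), (211, 45), (213, 47), (215, 34), (217, 29), (219, 49), (221, 51), (223, 51), (225, 45), (227, 91), (229, 99), (231, 39), (233, 69), (235, 173), (237, 142), (239, 121), (241, 85), (243, 91), (245, 91), (247, 92), (249, 93), (251, 87), (253, 93), (255, 84), (257, 84), (259, 125), (261, 172), (263, 170), (265, 170), (267, 171), (269, 172)]
```

The dish is centred in the setter: its rim spans columns 257–304 and rows 144–230, close to the prediction, with even gaps at the sides. The cover was open in the last view and nothing has touched it since. The arm is clear, so I'm handing in.

```bash
python3 -c "
from station import *
print(job_done())"
```

```text
the job is handed in; nothing more can be done
None
```

I swung the cover open to about 1.74 rad, clear of the port, and nested the dish upright on the setter's floor; the job was handed in at about 21 s with the arm clear and the bowl, vase and tool left alone.

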